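# Load the lacquer artist's kit tray, tall bottle last

## Task

Load the wooden kit tray for the next eggshell-lacquer panel, short things first and tall things last. Stand the low white tub with the red lid in the wide red-floored well and let go of it, and only then stand the tall amber varnish bottle with the white cap in the narrower yellow-floored well; set each down upright on the floor of its well rather than dropping it in.

Things in the scene. Friction and masses are not known exactly. Their poses are not given: they have to be found in the camera images.
- tub_center (a point): Centre (29 mm above the underside) of the loose, standing low tub: a closed straight cylinder 56 mm in diameter and 58 mm tall, white with a red lid (top 15 mm, same diameter); about 0.2 kg; z up its axis. A tub of the same size with a black lid is not wanted. Gripped at the centre or higher, the fingers stay above the tray's low walls.
- bottle_center (a point): Centre (50 mm above the underside) of the loose, standing tall bottle: 100 mm tall, straight amber-brown body 46 mm in diameter up to 74 mm with a paper label low down, then a shoulder and a white cap 30 mm wide from 82 to 100 mm; about 0.3 kg; z up its axis. A green bottle of the same size with a blue cap is not wanted. Best gripped about 10 mm above the centre, so the cap clears the palm.
- tub_well (a point): Centre of the floor of the wide, red-floored well, 78 x 78 mm inside, in a light wooden kit tray fixed to the table (162 x 90 x 12 mm, any yaw). Well floors lie 6 mm above the table; the tray's walls, 6 mm thick, stand 6 mm above the floors. z up, x along the tray towards the yellow well (centres 78 mm apart), y across the tray.
- bottle_well (a point): Centre of the floor of the narrower, yellow-floored well in the same tray, 66 mm (along the tray's x) by 78 mm (along y) inside; floor 6 mm above the table, walls 6 mm above the floor. z up, x along the tray away from the red well, y across it.
Things that resemble listed ones, but are neither listed nor needed, are in the scene too. What is shaped like the part that bears tub_center but blue is not meant. What is shaped like the part that bears bottle_center but purple is not meant.

How it is judged:
By the outcome, as a careful person would: the job done as asked, in the order asked, and still so for the second after the job is handed in, with the robot touching nothing.
It also fails if it takes over 64 s, if anything falls off the work surface, if the arm or the gripper's body presses on something with over 40 N, if the wrist force passes 120 N, or if a joint passes its speed limit or range.

## Robot

A 6-joint arm with a two-finger parallel gripper is mounted at the origin on the work surface. World frame = base frame: x ahead of the robot, y to its left, z up, the work surface at z = 0. Lengths are in m, angles in degrees, forces in N, time in s.
With the tool pointing down it reaches from about 0.375 to 0.975 m from the base axis. Payload 3.8 kg.
Tool frame: the origin (TCP) lies on the centre line of the jaws, within the pads' length; the fingertips stand 19 mm ahead of it and the grasp point (between the pads) is the TCP; z points along the fingers, x is the direction in which the jaws open and shut, and the axes are right-handed (so a half turn about z gives the same grasp; the last joint's range is limited). The gripper opens to 88 mm and grips with 3 to 60 N. Pads are 18 mm wide; open, the fingers measure 123 mm over their backs; the gripper's body (75 mm by 187 mm) begins 45 mm behind the grasp point.
Start: joints at [-72.588, 15.12, 91.902, -0, 72.978, -2.114], TCP at [0.226, -0.636, 0.258] pointing down, gripper open.
Joint ranges: [-150.88, 150.88], [-54.13, 125.18], [17.81, 147.31], [-75.09, 255.09], [0, 152.58], [-146.25, 146.25]. Speed limits (degrees/s): [147.25, 147.25, 180, 180, 180, 180].

## Interface

Orientations are given as a 3x3 rotation matrix whose columns are the frame's x, y, z axes.
In Python, from cell import sensors, cams, job gives the robot as it stands.
- The arm moves only by the tool play_rows, never from a script. Its argument "targets" is a list of rows, each an object with "fingers": the opening, from -1 (shut) to 1 (fully open); "linear": the shift along the tool's x, y, z in cm, a list of three; "twist": the turn about the tool's z in rad. In form: [{"fingers": fingers, "linear": [tx, ty, tz], "twist": twist}, ...]. A call has 1 to 8 rows; each row is the pose to reach, as a shift and turn from the pose commanded when the call began, along the tool's axes at that moment; what a row does not reach only later rows make up. A row lasts 1/10 s, in which the tool goes at most 50 mm and 8.59 degrees, less where a joint would pass 70% of its speed; a pose out of reach is approached as far as the arm can. A call with a gripper value outside its range is refused whole. The fingers move at their own pace and stop on an object; "grip_force" is the grip in N (left out, the last holds). Time passes only in rows, so rows that repeat a pose let the fingers close. It gives the time, the measured TCP pose, the force and the opening at its end, in the units of the state.
- sensors.state(): the state, without advancing time (a new reading comes with each control period).
- cams.get_image(name): name is "scene" or "top"; returns a dict with "color" (384x512x3 uint8, red, green, blue), "K" (3x3 intrinsics, pixels), "pose" (4x4, takes a point from camera to world coordinates). Camera axes: x right, y down, z forward; pixel columns grow to the right and rows downward; lengths in m; the calibration is good to about 2 mm. A picture is of the moment at which its call begins. There is no depth.
- job.close_job(): hands the job in, once; it reports no verdict.
The state is a dict: "time_s": time; "qpos": joint angles; "qd": joint speeds; "effort": joint torques, N m; "tcp_pos": TCP position; "eef_rot": TCP orientation; "wrist_force": force on the tool from outside, world axes, zero at the start; "wrist_torque": the same for the moment, N m; "gripper_width": finger opening in m.
Only numpy, scipy, OpenCV 4.12 (cv2) and the standard library are available. Lean on these libraries where they do the work, as an engineer would, in place of code of your own. Each camera call takes 0.05 s, during which the arm holds its last target. There are 200 camera calls.

## Working session

There is one attempt and no reset: what is moved stays moved. The work goes in short steps, Python scripts to look and compute and a tool call to move; the robot and the scene stay as the last step left them, time stands still between calls to the robot, and variables do not carry over. Pictures are saved under pics/ and viewed, about 8 in all and at most 12, crops included, and the job is handed in when it is done.

Besides the shell and the picture viewer there is one more tool, called after "Emit:" by a JSON object that holds its "method" and its "body". play_rows: Moves the arm, as the interface text tells. Its arguments: {"type":"object","properties":{"targets":{"type":"array"},"grip_force":{"type":"number"}},"required":["targets"]}

```bash
ls; mkdir -p pics; python3 - <<'E'
from cell import sensors,cams
import cv2
s=sensors.state();print(s)
for n in("scene","top"):
    d=cams.get_image(n);cv2.imwrite(f"pics/{n}0.png",d["color"][:,:,::-1]);print(n,d["K"],d["pose"])
E
```

```text
pics
{'time_s': 0.0, 'qpos': array([-7.25886170e+01,  1.51681859e+01,  9.19812533e+01, -1.41657132e-03,
        7.29783363e+01, -2.11426020e+00]), 'qd': array([ 0.18936357, -0.07642232, -0.0234579 ,  0.06125925,  0.01373965,
        0.00469034]), 'effort': array([ 1.31691802e-03, -5.02109385e+01, -3.56875420e+01,  7.29432539e-02,
        2.91868084e-02, -1.71848701e-04]), 'tcp_pos': array([ 0.22539224, -0.63553898,  0.25639942]), 'eef_rot': array([[ 3.34234790e-01, -9.42489591e-01, -6.89871511e-04],
       [-9.42487207e-01, -3.34235497e-01,  2.12084569e-03],
       [-2.22945453e-03, -5.86653417e-05, -9.99997513e-01]]), 'wrist_force': array([ 0.06547238, -0.38216001, -0.27676655]), 'wrist_torque': array([-0.03199878, -0.00305666, -0.02996726]), 'gripper_width': 0.0884987965959443}
scene [[478.14427118   0.         253.18023334]
 [  0.         478.14427118 189.19337132]
 [  0.           0.           1.        ]] [[ 0.1014659   0.59260791 -0.7990748   1.3817035 ]
 [ 0.99469307 -0.04667467  0.0916906  -0.08146039]
 [ 0.01704002 -0.80413764 -0.59419887  0.7198673 ]
 [ 0.          0.          0.          1.        ]]
top [[361.58307368   0.         257.77665349]
 [  0.         361.58307368 194.30756865]
 [  0.           0.           1.        ]] [[ 0.02326272 -0.99500346  0.09709254  0.45090468]
 [-0.999432   -0.02551452 -0.02201541  0.01675816]
 [ 0.02438267 -0.09652525 -0.99503184  0.90200928]
 [ 0.          0.          0.          1.        ]]
```

View pics/scene0.png

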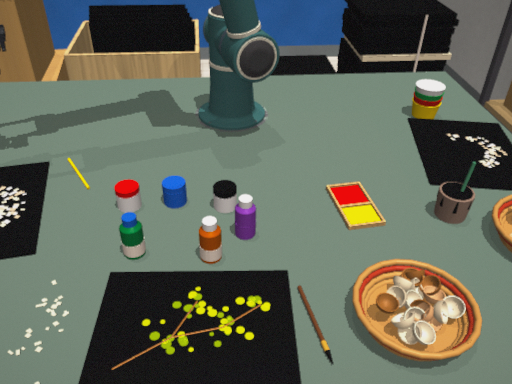

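View pics/top0.png

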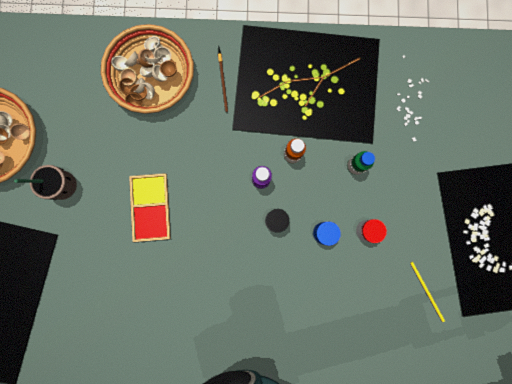

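The wanted tub could be confused with red lid (374,231), blue (328,234) or black (277,221). The bottle could be amber with white cap (296,149), purple (262,177) or green (364,161). By the description I choose the red lid and the amber bottle. The tray is at about (150,208), with its red well at (151,223) and its yellow well at (149,191). Next I measure positions and take a close crop to check.

```bash
cat > h.py <<'E'
import numpy as np,cv2
from cell import sensors,cams
def mask(img,h,smin=120,vmin=60,vmax=255):
    hsv=cv2.cvtColor(img,cv2.COLOR_RGB2HSV); m=np.zeros(img.shape[:2],np.uint8)
    for a,b in h: m|=cv2.inRange(hsv,(a,smin,vmin),(b,255,vmax))
    return m
RED=[(0,5),(174,180)];YEL=[(25,33)];AMB=[(6,14)]
def blobs(m,amin=60):
    c,_=cv2.findContours(m,cv2.RETR_EXTERNAL,cv2.CHAIN_APPROX_NONE)
    return [x for x in c if cv2.contourArea(x)>amin]
def ray(d,uv,z):
    k=np.linalg.inv(d["K"])@[uv[0],uv[1],1]; v=d["pose"][:3,:3]@k; o=d["pose"][:3,3]
    return o+v*(z-o[2])/v[2]
E
python3 - <<'E'
from h import *
np.set_printoptions(precision=4,suppress=True)
for n in("top","scene"):
    d=cams.get_image(n);im=d["color"]
    for nm,h,z in(("red",RED,0.006),("redlid",RED,.058),("yel",YEL,.006),("amb",AMB,.074)):
        for c in blobs(mask(im,h)):
            r=cv2.minAreaRect(c);hull=cv2.convexHull(c)
            M=cv2.moments(hull);p=(M["m10"]/M["m00"],M["m01"]/M["m00"])
            print(n,nm,np.round(p,1),cv2.contourArea(c),np.round(r[1],1),round(r[2],1),ray(d,p,z))
    hsv=cv2.cvtColor(im,cv2.COLOR_RGB2HSV);m=cv2.inRange(hsv,(0,0,180),(180,50,255))
    for c in blobs(m,80):
        p=c.reshape(-1,2).mean(0);w=ray(d,p,.1)
        if n=="top" or 1: print(n,"white",p,cv2.contourArea(c),w) if 140<p[0]<400 and p[1]>100 else 0
    if n=="top":
        a=cv2.resize(im[120:255,250:400],None,fx=3.5,fy=3.5)[:,:,::-1]
    else:
        a=np.vstack([cv2.resize(a,(525,300)),cv2.resize(im[160:270,100:275],(525,300))[:,:,::-1]]);cv2.imwrite("pics/crop.png",a)
E
```

```text
top red [373.9 230.7] 445.5 [23. 24.] 90.0 [ 0.455  -0.2938  0.006 ]
top red [150.  221.6] 919.0 [31.3 31.6] 85.6 [0.4644 0.26   0.006 ]
top red [142.8  61.8] 335.0 [55.8 81.7] 60.3 [0.8718 0.2994 0.006 ]
top redlid [373.9 230.7] 445.5 [23. 24.] 90.0 [ 0.4547 -0.2758  0.058 ]
top redlid [150.  221.6] 919.0 [31.3 31.6] 85.6 [0.4636 0.2459 0.058 ]
top redlid [142.8  61.8] 335.0 [55.8 81.7] 60.3 [0.8474 0.283  0.058 ]
top yel [427.3 291.8] 115.0 [67.6  3.2] 61.4 [ 0.3087 -0.4248  0.006 ]
top yel [148.7 190.2] 784.0 [26.7 32. ] 85.2 [0.5416 0.267  0.006 ]
top yel [270.4 100.9] 61.5 [14.8  7.2] 26.6 [ 0.7791 -0.0298  0.006 ]
top yel [298.6  97. ] 123.5 [16.6 13. ] 20.6 [ 0.7917 -0.102   0.006 ]
top yel [285.2  81.1] 67.5 [ 9.6 13.7] 8.1 [ 0.8327 -0.0668  0.006 ]
top yel [272.5  74. ] 75.5 [14.8  6.4] 45.0 [ 0.8505 -0.0338  0.006 ]
top amb [294.8 149.3] 119.5 [18.8 18.3] 26.6 [ 0.6394 -0.0857  0.074 ]
top amb [ 17.1 129.9] 100.0 [14.1 15.3] 14.0 [0.6664 0.5562 0.074 ]
top amb [168.2  68.1] 178.5 [15.2 15.7] 63.4 [0.8265 0.2174 0.074 ]
top amb [151.7  82.8] 504.0 [43.9 83.7] 75.3 [0.789  0.
[... 1264 characters left out ...]
  0.006 ]
scene yel [360.7 214.2] 498.5 [18.  36.6] 82.9 [0.5405 0.2717 0.006 ]
scene yel [ 78.3 173.1] 89.0 [36.6  3.5] 55.5 [ 0.3159 -0.4183  0.006 ]
scene amb [135. 356.] 84.5 [ 2.9 55.1] 61.8 [ 0.928  -0.2067  0.074 ]
scene amb [400.2 348.3] 61.5 [70.8  8.9] 23.3 [0.9514 0.2066 0.074 ]
scene amb [387.  302.7] 304.5 [23.4 18.2] 21.8 [0.8603 0.2157 0.074 ]
scene amb [310.4 313.2] 141.0 [58.2  3.5] 66.0 [0.871  0.0788 0.074 ]
scene amb [427.1 293.8] 910.5 [67.9 41.5] 50.2 [0.8469 0.2934 0.074 ]
scene amb [209.7 237.3] 365.0 [24.  21.6] 83.7 [ 0.667  -0.0847  0.074 ]
scene white [209.     220.4706] 105.0 [ 0.6459 -0.0846  0.1   ]
scene white [245.0312 198.0312] 90.0 [ 0.5782 -0.0063  0.1   ]
```

View pics/crop.png

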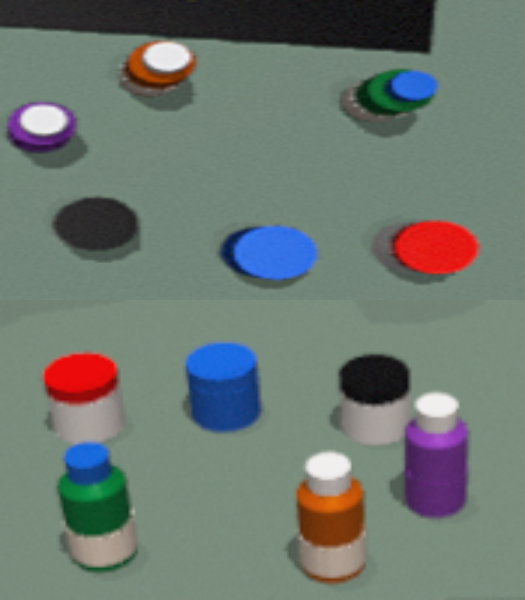

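The crop confirms it: the red-lid tub is at top (374,231) and scene (127,195), and the amber white-capped bottle is at top (296,149) and scene (209,240). First move is to above the tub.

Emit:
{"method": "play_rows", "body": {"targets": [{"fingers":1,"linear":[-26.4,-33.5,5],"twist":0},{"fingers":1,"linear":[-26.4,-33.5,5],"twist":0},{"fingers":1,"linear":[-26.4,-33.5,5],"twist":0},{"fingers":1,"linear":[-26.4,-33.5,5],"twist":0},{"fingers":1,"linear":[-26.4,-33.5,5],"twist":0},{"fingers":1,"linear":[-26.4,-33.5,5],"twist":0},{"fingers":1,"linear":[-26.4,-33.5,5],"twist":0},{"fingers":1,"linear":[-26.4,-33.5,5],"twist":0}]}}

```text
time_s: 1.0
tcp_pos: [0.4381, -0.2983, 0.211]
eef_rot: [[0.334, -0.943, 0.0], [-0.943, -0.334, -0.0], [0.0, -0.0, -1.0]]
wrist_force: [0.4, -0.3, 0.1]
gripper_width: 0.0879
```

```bash
cat >> h.py <<'E'
def to(x,y,z):
    s=sensors.state();print("t",s["time_s"],"tcp",np.round(s["tcp_pos"],4),"ang",np.degrees(np.arctan2(*s["eef_rot"][[1,0],0])),"q",np.round(s["qpos"],0),"F",np.round(s["wrist_force"],1),"w",s["gripper_width"])
    print("linear cm",np.round(s["eef_rot"].T@(np.array([x,y,z])-s["tcp_pos"])*100,2))
E
python3 -c "
from h import *
to(.4545,-.275,.038)"
```

```text
t 1.0 tcp [ 0.4381 -0.2983  0.211 ] ang -70.49031232382038 q [-37.   1. 113.   0.  66.  34.] F [ 0.4 -0.3  0.1] w 0.08786198828539238
linear cm [-1.65 -2.32 17.3 ]
```

Emit:
{"method": "play_rows", "body": {"targets": [{"fingers":1,"linear":[0,0,5],"twist":0},{"fingers":1,"linear":[0,0,5],"twist":0},{"fingers":1,"linear":[0,0,5],"twist":0},{"fingers":1,"linear":[0,0,5],"twist":0}]}}

```text
time_s: 1.4
tcp_pos: [0.438, -0.3015, 0.1628]
eef_rot: [[0.333, -0.943, 0.002], [-0.943, -0.333, -0.001], [0.002, -0.001, -1.0]]
wrist_force: [-0.6, 0.1, -0.7]
gripper_width: 0.0884
```

```bash
python3 - <<'E'
from h import *
to(.4545,-.275,.038)
d=cams.get_image("scene");im=d["color"];cv2.imwrite("pics/abv.png",cv2.resize(im[60:280,50:300],None,fx=2.5,fy=2.5)[:,:,::-1])
E
```

```text
t 1.4 tcp [ 0.438  -0.3015  0.1628] ang -70.54762841078306 q [-37.   4. 115.  -0.  61.  33.] F [-0.6  0.1 -0.7] w 0.08843571064768313
linear cm [-1.97 -2.43 12.48]
```

View pics/abv.png

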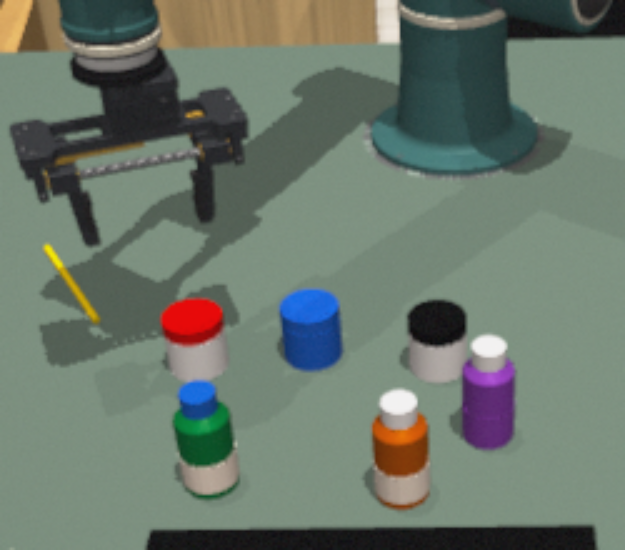

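The gripper hangs slightly behind and to the left of the tub, with its fingers around crop (90,240) and (205,215) and the tub at (195,340). I centre it first, then descend.

Emit:
{"method": "play_rows", "body": {"targets": [{"fingers":1,"linear":[-2.0,-2.4,1],"twist":0},{"fingers":1,"linear":[-2.0,-2.4,1],"twist":0},{"fingers":1,"linear":[-2.0,-2.4,4],"twist":0},{"fingers":1,"linear":[-2.0,-2.4,6],"twist":0},{"fingers":1,"linear":[-2.0,-2.4,6],"twist":0},{"fingers":1,"linear":[-2.0,-2.4,6],"twist":0}]}}

```text
time_s: 2.05
tcp_pos: [0.4536, -0.2744, 0.1022]
eef_rot: [[0.333, -0.943, 0.001], [-0.943, -0.333, -0.001], [0.001, -0.0, -1.0]]
wrist_force: [0.3, 0.2, 0.4]
gripper_width: 0.0881
```

```bash
python3 - <<'E'
from h import *
to(.4545,-.275,.038)
E
```

```text
t 2.05 tcp [ 0.4536 -0.2744  0.1022] ang -70.53402509710588 q [-34.   8. 118.  -0.  54.  37.] F [0.3 0.2 0.4] w 0.08807757173207824
linear cm [ 0.08 -0.06  6.42]
```

Emit:
{"method": "play_rows", "body": {"targets": [{"fingers":1,"linear":[0,0,3],"twist":0},{"fingers":1,"linear":[0,0,5],"twist":0},{"fingers":1,"linear":[0,0,6.4],"twist":0},{"fingers":1,"linear":[0,0,6.4],"twist":0},{"fingers":1,"linear":[0,0,6.4],"twist":0}]}}

```text
time_s: 2.55
tcp_pos: [0.4541, -0.2739, 0.0382]
eef_rot: [[0.334, -0.943, 0.001], [-0.943, -0.334, -0.001], [0.001, -0.001, -1.0]]
wrist_force: [-0.5, -0.1, -0.1]
gripper_width: 0.088
```

Emit:
{"method": "play_rows", "body": {"targets": [{"fingers":-1,"linear":[0,0,0],"twist":0},{"fingers":-1,"linear":[0,0,0],"twist":0},{"fingers":-1,"linear":[0,0,0],"twist":0},{"fingers":-1,"linear":[0,0,0],"twist":0},{"fingers":-1,"linear":[0,0,0],"twist":0},{"fingers":-1,"linear":[0,0,0],"twist":0},{"fingers":-1,"linear":[0,0,0],"twist":0},{"fingers":-1,"linear":[0,0,0],"twist":0}], "grip_force": 25}}

```text
time_s: 3.35
tcp_pos: [0.4538, -0.2736, 0.0376]
eef_rot: [[0.334, -0.942, 0.001], [-0.942, -0.334, -0.001], [0.001, -0.0, -1.0]]
wrist_force: [-0.5, -0.6, 4.1]
gripper_width: 0.0546
```

Emit:
{"method": "play_rows", "body": {"targets": [{"fingers":-1,"linear":[0,0,-2],"twist":0},{"fingers":-1,"linear":[0,0,-6],"twist":0},{"fingers":-1,"linear":[0,0,-10],"twist":0},{"fingers":-1,"linear":[0,0,-14],"twist":0},{"fingers":-1,"linear":[0,0,-17],"twist":0},{"fingers":-1,"linear":[0,0,-17],"twist":0},{"fingers":-1,"linear":[0,0,-17],"twist":0}]}}

```text
time_s: 4.05
tcp_pos: [0.4531, -0.2729, 0.2064]
eef_rot: [[0.334, -0.942, -0.0], [-0.942, -0.334, 0.0], [-0.001, 0.0, -1.0]]
wrist_force: [-1.1, 0.5, -2.8]
gripper_width: 0.0542
```

```bash
python3 - <<'E'
from h import *
to(.463,.2615,.2)
d=cams.get_image("scene")
for c in blobs(mask(d["color"],RED)): print(cv2.boundingRect(c))
E
```

```text
t 4.05 tcp [ 0.4531 -0.2729  0.2064] ang -70.47494878891251 q [-34.   2. 113.   0.  66.  37.] F [-1.1  0.5 -2.8] w 0.05418204882378079
linear cm [-50.04 -18.8    0.66]
(437, 275, 37, 68)
(360, 266, 52, 37)
(331, 185, 38, 19)
(103, 116, 28, 18)
(414, 95, 29, 11)
```

Lifted: the red lid has moved up in the scene image and the force matches the tub's weight. Next I carry it across, turning by 0.26 rad to align the jaws with the tray's y (-85°).

Emit:
{"method": "play_rows", "body": {"targets": [{"fingers":-1,"linear":[-2,-0.75,0],"twist":0},{"fingers":-1,"linear":[-5.5,-2.0,0],"twist":0},{"fingers":-1,"linear":[-9.5,-3.5,0],"twist":0.05},{"fingers":-1,"linear":[-13.5,-5,0],"twist":0.1},{"fingers":-1,"linear":[-17.5,-6.5,0],"twist":0.15},{"fingers":-1,"linear":[-21.5,-8,0],"twist":0.2},{"fingers":-1,"linear":[-25.5,-9.5,0],"twist":0.26},{"fingers":-1,"linear":[-28,-10.5,0],"twist":0.26}]}}

```text
time_s: 4.9
tcp_pos: [0.4563, 0.0283, 0.2039]
eef_rot: [[0.081, -0.997, -0.006], [-0.997, -0.081, 0.001], [-0.001, 0.006, -1.0]]
wrist_force: [0.1, -0.5, -1.9]
gripper_width: 0.0545
```

```bash
python3 -c "
from h import *
to(.463,.2615,.2)"
```

```text
t 4.9 tcp [0.4563 0.0283 0.2039] ang -85.3600582921831 q [  0.  -6. 121.   0.  66.  86.] F [ 0.1 -0.5 -1.9] w 0.05448680655131352
linear cm [-23.19  -2.55   0.4 ]
```

Emit:
{"method": "play_rows", "body": {"targets": [{"fingers":-1,"linear":[-4,-0.5,0],"twist":0},{"fingers":-1,"linear":[-8,-1.0,0],"twist":0},{"fingers":-1,"linear":[-12,-1.4,0],"twist":0},{"fingers":-1,"linear":[-16,-1.8,0],"twist":0},{"fingers":-1,"linear":[-20,-2.2,0],"twist":0},{"fingers":-1,"linear":[-22.5,-2.4,0],"twist":0},{"fingers":-1,"linear":[-22.5,-2.4,0],"twist":0},{"fingers":-1,"linear":[-22.5,-2.4,0],"twist":0}]}}

```text
time_s: 5.7
tcp_pos: [0.4629, 0.2514, 0.2042]
eef_rot: [[0.082, -0.997, -0.005], [-0.997, -0.082, -0.003], [0.002, 0.005, -1.0]]
wrist_force: [-0.9, -0.9, -2.1]
gripper_width: 0.0547
```

```bash
python3 - <<'E'
from h import *
to(.463,.2615,.044)
d=cams.get_image("scene");im=d["color"];cv2.imwrite("pics/car.png",cv2.resize(im[20:260,240:460],None,fx=2.5,fy=2.5)[:,:,::-1])
E
```

```text
t 5.7 tcp [0.4629 0.2514 0.2042] ang -85.2759580490048 q [ 26.   2. 113.  -0.  66. 111.] F [-0.9 -0.9 -2.1] w 0.05469165621690122
linear cm [-1.04 -0.18 16.02]
```

View pics/car.png

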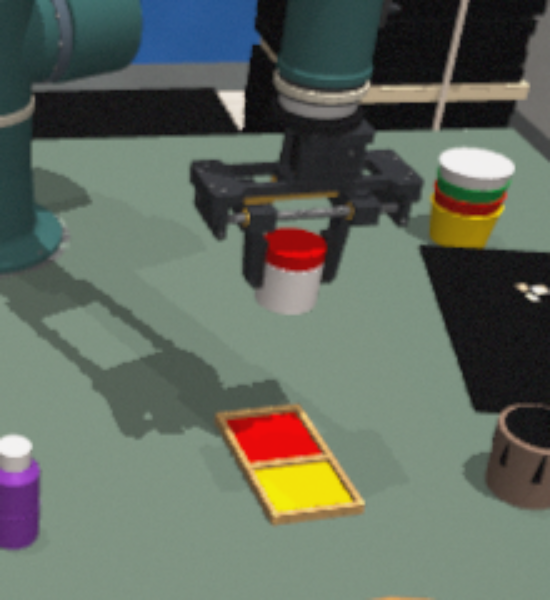

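The tub hangs upright in the jaws (crop 290,270), above the empty tray at (290,460). I descend to just above the floor and then creep down.

Emit:
{"method": "play_rows", "body": {"targets": [{"fingers":-1,"linear":[-1.0,-0.1,2],"twist":0},{"fingers":-1,"linear":[-1.0,-0.1,5],"twist":0},{"fingers":-1,"linear":[-1.0,-0.1,9],"twist":0},{"fingers":-1,"linear":[-1.0,-0.1,12],"twist":0},{"fingers":-1,"linear":[-1.0,-0.1,14.5],"twist":0},{"fingers":-1,"linear":[-1.0,-0.1,15.2],"twist":0},{"fingers":-1,"linear":[-1.0,-0.1,15.2],"twist":0},{"fingers":-1,"linear":[-1.0,-0.1,15.2],"twist":0}]}}

```text
time_s: 6.55
tcp_pos: [0.4657, 0.2618, 0.0561]
eef_rot: [[0.08, -0.997, 0.001], [-0.997, -0.08, 0.001], [-0.001, -0.001, -1.0]]
wrist_force: [-0.2, -0.0, -1.7]
gripper_width: 0.0543
```

```bash
python3 -c "
from h import *
to(.463,.2615,.0435)"
```

```text
t 6.55 tcp [0.4657 0.2618 0.0561] ang -85.42459873661976 q [ 27.  12. 119.  -0.  49. 112.] F [-0.2 -0.  -1.7] w 0.05432137126367974
linear cm [0.01 0.27 1.26]
```

Emit:
{"method": "play_rows", "body": {"targets": [{"fingers":-1,"linear":[0,0.2,0.5],"twist":0},{"fingers":-1,"linear":[0,0.2,0.8],"twist":0},{"fingers":-1,"linear":[0,0.2,1.0],"twist":0},{"fingers":-1,"linear":[0,0.2,1.1],"twist":0},{"fingers":-1,"linear":[0,0.2,1.15],"twist":0},{"fingers":-1,"linear":[0,0.2,1.15],"twist":0}]}}

```text
time_s: 7.15
tcp_pos: [0.4628, 0.2619, 0.0437]
eef_rot: [[0.081, -0.997, 0.0], [-0.997, -0.081, 0.0], [-0.0, -0.0, -1.0]]
wrist_force: [0.0, -1.1, -2.5]
gripper_width: 0.0545
```

Emit:
{"method": "play_rows", "body": {"targets": [{"fingers":-1,"linear":[0,0,0.05],"twist":0},{"fingers":-1,"linear":[0,0,0.1],"twist":0},{"fingers":-1,"linear":[0,0,0.1],"twist":0}]}}

```text
time_s: 7.45
tcp_pos: [0.4629, 0.262, 0.0436]
eef_rot: [[0.081, -0.997, -0.0], [-0.997, -0.081, -0.0], [0.0, 0.0, -1.0]]
wrist_force: [-2.8, -1.6, 5.5]
gripper_width: 0.0543
```

Contact: +5.5 N at the expected height. I release and rise.

Emit:
{"method": "play_rows", "body": {"targets": [{"fingers":1,"linear":[0,0,0],"twist":0},{"fingers":1,"linear":[0,0,0],"twist":0},{"fingers":1,"linear":[0,0,0],"twist":0},{"fingers":1,"linear":[0,0,0],"twist":0},{"fingers":1,"linear":[0,0,0],"twist":0},{"fingers":1,"linear":[0,0,0],"twist":0},{"fingers":1,"linear":[0,0,-2],"twist":0},{"fingers":1,"linear":[0,0,-5],"twist":0}]}}

```text
time_s: 8.25
tcp_pos: [0.4608, 0.2608, 0.091]
eef_rot: [[0.081, -0.997, -0.005], [-0.997, -0.081, -0.002], [0.002, 0.005, -1.0]]
wrist_force: [1.1, 0.1, -0.1]
gripper_width: 0.088
```

Emit:
{"method": "play_rows", "body": {"targets": [{"fingers":1,"linear":[0,0,-5],"twist":0},{"fingers":1,"linear":[0,0,-10],"twist":0},{"fingers":1,"linear":[0,0,-15],"twist":-0.15},{"fingers":1,"linear":[0,0,-15],"twist":-0.3},{"fingers":1,"linear":[0,0,-15],"twist":-0.45},{"fingers":1,"linear":[0,0,-15],"twist":-0.6},{"fingers":1,"linear":[0,0,-15],"twist":-0.75}]}}

```text
time_s: 8.95
tcp_pos: [0.4627, 0.2618, 0.2428]
eef_rot: [[0.743, -0.67, 0.0], [-0.67, -0.743, 0.0], [0.0, -0.0, -1.0]]
wrist_force: [1.2, 0.3, -0.1]
gripper_width: 0.0878
```

```bash
python3 - <<'E'
from h import *
to(.644,-.086,.22)
d=cams.get_image("scene");im=d["color"];cv2.imwrite("pics/tub.png",cv2.resize(im[20:260,240:460],None,fx=2,fy=2)[:,:,::-1])
d=cams.get_image("top")
for nm,h,z in(("red",RED,.064),("yel",YEL,.006)):
  for c in blobs(mask(d["color"],h)):
    M=cv2.moments(cv2.convexHull(c));p=(M["m10"]/M["m00"],M["m01"]/M["m00"]);print(nm,np.round(p),cv2.boundingRect(c),ray(d,p,z))
E
```

```text
t 8.95 tcp [0.4627 0.2618 0.2428] ang -42.04466984239594 q [ 27.   0. 110.  -0.  69.  69.] F [ 1.2  0.3 -0.1] w 0.08782735932962484
linear cm [36.75 13.69  2.28]
red [149. 222.] (132, 205, 35, 34) [0.46320385 0.24553285 0.064     ]
red [143.  62.] (106, 30, 82, 72) [0.8446336  0.28171998 0.064     ]
yel [427. 292.] (411, 262, 34, 60) [ 0.30915926 -0.42498272  0.006     ]
yel [154. 189.] (141, 176, 25, 28) [0.54444293 0.25420625 0.006     ]
yel [270. 101.] (263, 96, 15, 11) [ 0.77850939 -0.02915042  0.006     ]
yel [299.  97.] (290, 90, 17, 17) [ 0.79146746 -0.10209202  0.006     ]
yel [285.  81.] (280, 74, 12, 15) [ 0.83225925 -0.06731404  0.006     ]
yel [272.  74.] (266, 68, 14, 13) [ 0.85024832 -0.03359621  0.006     ]
```

View pics/tub.png

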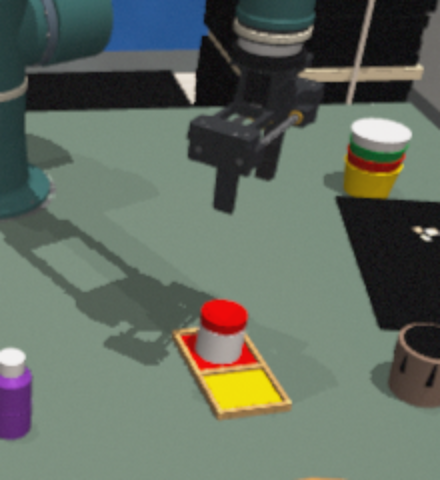

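The tub stands upright in the red well at crop (220,333), and the yellow well is free at (243,388). Next is the bottle. The jaws will end up perpendicular to the line towards the purple bottle, at about 40°.

Emit:
{"method": "play_rows", "body": {"targets": [{"fingers":1,"linear":[4.7,1.7,0],"twist":-0.14},{"fingers":1,"linear":[9.4,3.4,0],"twist":-0.28},{"fingers":1,"linear":[14,5.2,0],"twist":-0.42},{"fingers":1,"linear":[18.7,6.9,0],"twist":-0.56},{"fingers":1,"linear":[23.4,8.6,0],"twist":-0.7},{"fingers":1,"linear":[28,10.4,0],"twist":-0.84},{"fingers":1,"linear":[32.8,12.2,0],"twist":-0.98},{"fingers":1,"linear":[36.7,13.7,0],"twist":-1.12}]}}

```text
time_s: 9.85
tcp_pos: [0.6368, -0.0783, 0.2425]
eef_rot: [[0.928, 0.372, 0.0], [0.372, -0.928, 0.0], [0.0, -0.0, -1.0]]
wrist_force: [1.4, 1.1, -0.1]
gripper_width: 0.0881
```

Emit:
{"method": "play_rows", "body": {"targets": [{"fingers":1,"linear":[0,0,1],"twist":-0.15},{"fingers":1,"linear":[0,0,2],"twist":-0.3},{"fingers":1,"linear":[0,0,2],"twist":-0.3},{"fingers":1,"linear":[0,0,2],"twist":-0.3}]}}

```text
time_s: 10.25
tcp_pos: [0.6359, -0.0764, 0.2222]
eef_rot: [[0.781, 0.624, -0.001], [0.624, -0.781, 0.0], [-0.001, -0.001, -1.0]]
wrist_force: [0.1, 0.1, 0.1]
gripper_width: 0.0881
```

```bash
python3 - <<'E'
from h import *
to(.644,-.086,.064)
d=cams.get_image("scene");im=d["color"];cv2.imwrite("pics/bot.png",cv2.resize(im[60:280,80:320],None,fx=2.5,fy=2.5)[:,:,::-1])
E
```

```text
t 10.25 tcp [ 0.6359 -0.0764  0.2222] ang 38.64035894257146 q [ -9.  13.  99.   0.  69. -48.] F [0.1 0.1 0.1] w 0.08814873804459294
linear cm [ 0.04  1.27 15.82]
```

View pics/bot.png

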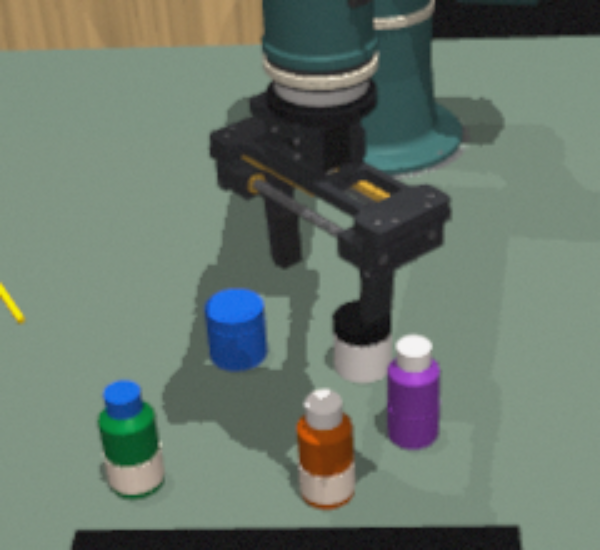

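The open gripper hangs over the amber bottle at crop (325,450), clear of the purple one at (413,395). I correct y by 1.25 cm and then descend.

Emit:
{"method": "play_rows", "body": {"targets": [{"fingers":1,"linear":[0,1.25,2],"twist":0},{"fingers":1,"linear":[0,1.25,5],"twist":0},{"fingers":1,"linear":[0,1.25,7.5],"twist":0},{"fingers":1,"linear":[0,1.25,7.5],"twist":0},{"fingers":1,"linear":[0,1.25,7.5],"twist":0}]}}

```text
time_s: 10.8
tcp_pos: [0.6441, -0.0857, 0.1482]
eef_rot: [[0.778, 0.628, -0.0], [0.628, -0.778, 0.0], [-0.0, -0.0, -1.0]]
wrist_force: [0.6, -0.4, 0.4]
gripper_width: 0.0881
```

```bash
python3 -c "
from h import *
to(.644,-.086,.063)"
```

```text
t 10.8 tcp [ 0.6441 -0.0857  0.1482] ang 38.895637288788635 q [-10.  17. 101.  -0.  62. -49.] F [ 0.6 -0.4  0.4] w 0.08814480242245659
linear cm [-0.03  0.01  8.52]
```

Emit:
{"method": "play_rows", "body": {"targets": [{"fingers":1,"linear":[0,0,3],"twist":0},{"fingers":1,"linear":[0,0,6],"twist":0},{"fingers":1,"linear":[0,0,8],"twist":0},{"fingers":1,"linear":[0,0,8.5],"twist":0},{"fingers":1,"linear":[0,0,8.5],"twist":0},{"fingers":1,"linear":[0,0,8.5],"twist":0}]}}

```text
time_s: 11.4
tcp_pos: [0.6459, -0.0863, 0.0651]
eef_rot: [[0.778, 0.629, 0.004], [0.629, -0.778, -0.001], [0.003, 0.003, -1.0]]
wrist_force: [-0.0, 0.0, 0.3]
gripper_width: 0.0881
```

Emit:
{"method": "play_rows", "body": {"targets": [{"fingers":-1,"linear":[0,0,0],"twist":0},{"fingers":-1,"linear":[0,0,0],"twist":0},{"fingers":-1,"linear":[0,0,0],"twist":0},{"fingers":-1,"linear":[0,0,0],"twist":0},{"fingers":-1,"linear":[0,0,0],"twist":0},{"fingers":-1,"linear":[0,0,0],"twist":0},{"fingers":-1,"linear":[0,0,0],"twist":0},{"fingers":-1,"linear":[0,0,0],"twist":0}], "grip_force": 30}}

```text
time_s: 12.2
tcp_pos: [0.6442, -0.0861, 0.0627]
eef_rot: [[0.778, 0.629, 0.0], [0.629, -0.778, 0.0], [0.0, 0.0, -1.0]]
wrist_force: [0.9, 0.9, 0.7]
gripper_width: 0.0454
```

Emit:
{"method": "play_rows", "body": {"targets": [{"fingers":-1,"linear":[0,0,0],"twist":0},{"fingers":-1,"linear":[0,0,0],"twist":0},{"fingers":-1,"linear":[0,0,-2],"twist":0},{"fingers":-1,"linear":[0,0,-5],"twist":0},{"fingers":-1,"linear":[0,0,-9],"twist":0},{"fingers":-1,"linear":[0,0,-13],"twist":0},{"fingers":-1,"linear":[0,0,-17],"twist":0},{"fingers":-1,"linear":[0,0,-17],"twist":0}]}}

```text
time_s: 13.0
tcp_pos: [0.6475, -0.0869, 0.2398]
eef_rot: [[0.778, 0.629, 0.011], [0.629, -0.778, -0.002], [0.007, 0.009, -1.0]]
wrist_force: [0.9, -0.4, -1.6]
gripper_width: 0.0449
```

```bash
python3 -c "
from h import *
to(.5415,.269,.23)"
```

```text
t 13.0 tcp [ 0.6475 -0.0869  0.2398] ang 38.96001701440954 q [-10.  13.  96.  -0.  70. -49.] F [ 0.9 -0.4 -1.6] w 0.04493483004912235
linear cm [ 14.13 -34.35   0.78]
```

Emit:
{"method": "play_rows", "body": {"targets": [{"fingers":-1,"linear":[1.0,-2.4,0],"twist":-0.1},{"fingers":-1,"linear":[2.6,-6.3,0],"twist":-0.22},{"fingers":-1,"linear":[4.2,-10.2,0],"twist":-0.35},{"fingers":-1,"linear":[5.8,-14.1,0],"twist":-0.48},{"fingers":-1,"linear":[7.4,-18,0],"twist":-0.61},{"fingers":-1,"linear":[9,-21.9,0],"twist":-0.74},{"fingers":-1,"linear":[10.6,-25.8,0],"twist":-0.87},{"fingers":-1,"linear":[12,-29.3,0],"twist":-0.98}]}}

```text
time_s: 13.8
tcp_pos: [0.551, 0.2184, 0.23]
eef_rot: [[-0.094, 0.996, -0.004], [0.996, 0.094, -0.001], [-0.001, -0.004, -1.0]]
wrist_force: [0.3, 0.2, -3.7]
gripper_width: 0.0451
```

Emit:
{"method": "play_rows", "body": {"targets": [{"fingers":-1,"linear":[0,0,0],"twist":0},{"fingers":-1,"linear":[0,0,0],"twist":0},{"fingers":-1,"linear":[0,0,0],"twist":0}]}}

```text
time_s: 14.1
tcp_pos: [0.5527, 0.2161, 0.2312]
eef_rot: [[-0.088, 0.996, -0.002], [0.996, 0.088, -0.001], [-0.001, -0.002, -1.0]]
wrist_force: [-0.2, 0.4, -3.0]
gripper_width: 0.0451
```

```bash
python3 -c "
from h import *
to(.5415,.269,.23)"
```

```text
t 14.1 tcp [0.5527 0.2161 0.2312] ang 95.04561796826256 q [ 19.   7. 104.  -0.  69. -76.] F [-0.2  0.4 -3. ] w 0.045068260542235214
linear cm [ 5.37 -0.65  0.11]
```

Emit:
{"method": "play_rows", "body": {"targets": [{"fingers":-1,"linear":[2,-0.3,0],"twist":0},{"fingers":-1,"linear":[4.5,-0.6,0],"twist":0},{"fingers":-1,"linear":[5.4,-0.65,0],"twist":0},{"fingers":-1,"linear":[5.4,-0.65,3],"twist":0},{"fingers":-1,"linear":[5.4,-0.65,6.5],"twist":0},{"fingers":-1,"linear":[5.4,-0.65,9],"twist":0},{"fingers":-1,"linear":[5.4,-0.65,10],"twist":0},{"fingers":-1,"linear":[5.4,-0.65,10],"twist":0}]}}

```text
time_s: 14.9
tcp_pos: [0.541, 0.2688, 0.1305]
eef_rot: [[-0.088, 0.996, -0.004], [0.996, 0.088, -0.002], [-0.002, -0.004, -1.0]]
wrist_force: [-0.6, 0.5, -2.7]
gripper_width: 0.0454
```

```bash
python3 - <<'E'
from h import *
to(.5415,.269,.0687)
d=cams.get_image("scene");im=d["color"];cv2.imwrite("pics/yw.png",cv2.resize(im[60:260,260:460],None,fx=2.5,fy=2.5)[:,:,::-1])
E
```

```text
t 14.9 tcp [0.541  0.2688 0.1305] ang 95.0391705798996 q [ 24.  14. 108.  -0.  59. -71.] F [-0.6  0.5 -2.7] w 0.045448667761086164
linear cm [0.03 0.08 6.18]
```

View pics/yw.png

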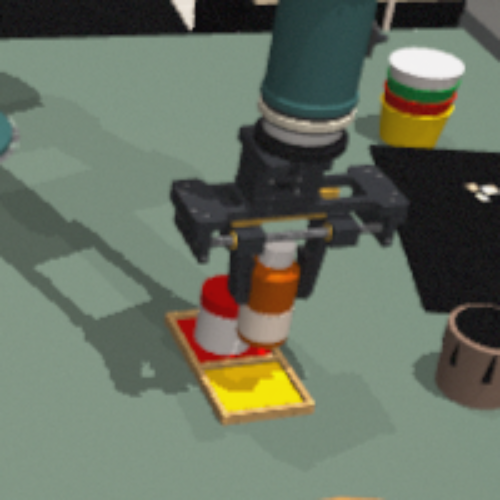

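The bottle hangs upright at crop (268,300), about 6 cm above the yellow well, with the tub undisturbed beside it at (220,318). I descend and creep down.

Emit:
{"method": "play_rows", "body": {"targets": [{"fingers":-1,"linear":[0,0,2],"twist":0},{"fingers":-1,"linear":[0,0,4],"twist":0},{"fingers":-1,"linear":[0,0,5.2],"twist":0},{"fingers":-1,"linear":[0,0,5.6],"twist":0},{"fingers":-1,"linear":[0,0,5.8],"twist":0},{"fingers":-1,"linear":[0,0,6.0],"twist":0},{"fingers":-1,"linear":[0,0,6.0],"twist":0},{"fingers":-1,"linear":[0,0,6.0],"twist":0}]}}

```text
time_s: 15.75
tcp_pos: [0.5424, 0.2706, 0.0734]
eef_rot: [[-0.089, 0.996, 0.001], [0.996, 0.089, 0.001], [0.0, 0.001, -1.0]]
wrist_force: [0.6, -0.9, -2.3]
gripper_width: 0.0448
```

Emit:
{"method": "play_rows", "body": {"targets": [{"fingers":-1,"linear":[0,0,0.05],"twist":0},{"fingers":-1,"linear":[0,0,0.1],"twist":0},{"fingers":-1,"linear":[0,0,0.1],"twist":0}]}}

```text
time_s: 16.05
tcp_pos: [0.5418, 0.2703, 0.0717]
eef_rot: [[-0.089, 0.996, 0.0], [0.996, 0.089, 0.0], [0.0, 0.0, -1.0]]
wrist_force: [0.2, 0.1, -3.5]
gripper_width: 0.0454
```

Emit:
{"method": "play_rows", "body": {"targets": [{"fingers":-1,"linear":[0,0,0.1],"twist":0},{"fingers":-1,"linear":[0,0,0.2],"twist":0},{"fingers":-1,"linear":[0,0,0.25],"twist":0},{"fingers":-1,"linear":[0,0,0.25],"twist":0},{"fingers":-1,"linear":[0,0,0.25],"twist":0}]}}

```text
time_s: 16.55
tcp_pos: [0.5418, 0.2704, 0.0691]
eef_rot: [[-0.089, 0.996, -0.0], [0.996, 0.089, 0.0], [0.0, -0.0, -1.0]]
wrist_force: [-0.4, 0.2, -3.0]
gripper_width: 0.0449
```

Emit:
{"method": "play_rows", "body": {"targets": [{"fingers":-1,"linear":[0,0,0.05],"twist":0},{"fingers":-1,"linear":[0,0,0.05],"twist":0},{"fingers":-1,"linear":[0,0,0.05],"twist":0}]}}

```text
time_s: 16.85
tcp_pos: [0.5419, 0.2704, 0.0687]
eef_rot: [[-0.089, 0.996, 0.0], [0.996, 0.089, 0.0], [0.0, 0.0, -1.0]]
wrist_force: [0.8, 0.5, -2.6]
gripper_width: 0.045
```

Emit:
{"method": "play_rows", "body": {"targets": [{"fingers":-1,"linear":[0,0,0.05],"twist":0},{"fingers":-1,"linear":[0,0,0.1],"twist":0},{"fingers":-1,"linear":[0,0,0.1],"twist":0}]}}

```text
time_s: 17.15
tcp_pos: [0.5422, 0.2705, 0.0686]
eef_rot: [[-0.089, 0.996, 0.001], [0.996, 0.089, 0.0], [0.0, 0.001, -1.0]]
wrist_force: [-2.4, -0.3, 4.5]
gripper_width: 0.0451
```

Contact: +4.5 N at the expected height. I release and rise straight up.

Emit:
{"method": "play_rows", "body": {"targets": [{"fingers":1,"linear":[0,0,0],"twist":0},{"fingers":1,"linear":[0,0,0],"twist":0},{"fingers":1,"linear":[0,0,0],"twist":0},{"fingers":1,"linear":[0,0,0],"twist":0},{"fingers":1,"linear":[0,0,0],"twist":0},{"fingers":1,"linear":[0,0,0],"twist":0},{"fingers":1,"linear":[0,0,-2],"twist":0},{"fingers":1,"linear":[0,0,-5],"twist":0}]}}

```text
time_s: 17.95
tcp_pos: [0.5399, 0.2695, 0.1156]
eef_rot: [[-0.089, 0.996, -0.005], [0.996, 0.089, -0.002], [-0.002, -0.005, -1.0]]
wrist_force: [0.1, -0.7, 0.4]
gripper_width: 0.0883
```

Emit:
{"method": "play_rows", "body": {"targets": [{"fingers":1,"linear":[0,0,-4],"twist":0},{"fingers":1,"linear":[0,0,-8],"twist":0},{"fingers":1,"linear":[0,0,-12],"twist":0},{"fingers":1,"linear":[0,0,-15],"twist":0},{"fingers":1,"linear":[0,0,-15],"twist":0},{"fingers":1,"linear":[0,0,-15],"twist":0},{"fingers":1,"linear":[0,0,-15],"twist":0}]}}

```text
time_s: 18.65
tcp_pos: [0.5409, 0.2699, 0.2656]
eef_rot: [[-0.089, 0.996, -0.003], [0.996, 0.089, -0.001], [-0.001, -0.003, -1.0]]
wrist_force: [0.4, 0.2, -0.6]
gripper_width: 0.0881
```

```bash
python3 - <<'E'
from h import *
to(.5415,.269,.27)
d=cams.get_image("scene");im=d["color"];cv2.imwrite("pics/fin.png",cv2.resize(im[60:260,260:460],None,fx=3,fy=3)[:,:,::-1])
E
```

```text
t 18.65 tcp [0.5409 0.2699 0.2656] ang 95.11073135460926 q [ 24.   7. 100.   0.  73. -71.] F [ 0.4  0.2 -0.6] w 0.08810861607876787
linear cm [-0.1   0.06 -0.44]
```

View pics/fin.png

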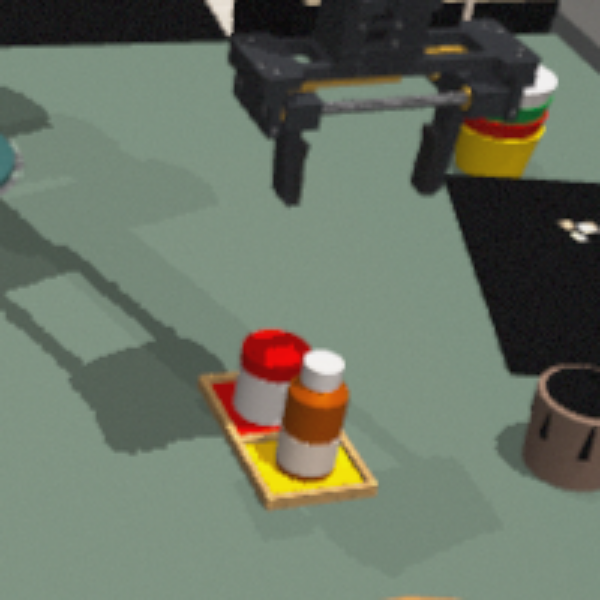

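The tub at crop (272,378) and the bottle at (313,415) stand upright in their wells, and the gripper is clear above them. I hand the job in.

```bash
python3 -c "
from cell import job
print(job.close_job())"
```

```text
the job is handed in; nothing more can be done
None
```

The tray is loaded in the order you asked and the job is handed in. I stood the red-lid tub in the red well and let go of it before picking up the amber bottle, which now stands in the yellow well.

- **Set-down:** both were lowered to the well floor, not dropped. Contact came at the expected heights, with a wrist force of about 5 N each time.
- **Last checks:** the final scene picture shows both upright in their wells and the open gripper about 20 cm above the tray, touching nothing. The robot clock read about 18.7 s.
- **One disagreement:** a top-camera fix on the red area after placing the tub gave y about 16 mm off its well centre. That mask mixed the lid with the red floor at the wrong height, so I went by the scene picture and the arm pose instead. I did not re-measure it.

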